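# Fit the double lid on a battery case, pin the inner lid, lift off the outer lid

## Robot

A 6-joint arm with a two-finger parallel gripper is mounted at the origin on the work surface. World frame = base frame: x ahead of the robot, y to its left, z up, the work surface at z = 0. Lengths are in m, angles in degrees, forces in N, time in s.
With the tool pointing down it reaches from about 0.275 to 1 m from the base axis. Payload 8.4 kg.
Tool frame: the origin (TCP) lies midway between the tips of the shut fingers; the grasp point (between the pads) lies 19 mm behind it; z points along the fingers, y is the line along which they close (so a half turn about z gives the same grasp; the last joint's range is limited). The gripper opens to 85 mm and grips with 20 to 120 N. Pads are 22 mm wide; open, the fingers measure 114 mm over their backs; the gripper's body (76 mm by 85 mm) begins 54 mm behind the grasp point. The pads swing forward as they close: fully open they stand 13 mm farther back than shut.
Start: joints at [-74.966, 20.225, 93.587, -0, 66.188, -0.138], TCP at [0.164, -0.603, 0.205] pointing down, gripper open.
Joint ranges: [-150.9, 150.9], [-52.94, 120.26], [3.33, 152.33], [-74.26, 254.26], [0, 154.13], [-172.89, 172.89]. Speed limits (degrees/s): [127.2, 127.2, 159.86, 180, 180, 180].

## Interface

Orientations are given as a 3x3 rotation matrix whose columns are the frame's x, y, z axes.
In Python, from plant import arm, effector, viewer, sensors gives the robot as it stands. The module is installed in compiled form; this text tells all that it offers. Calls block until the motion is done:
- arm.move_to(position, orientation): joint-space move of the TCP to a pose.
- arm.servo_line(position, rot=None, feed=0.15): straight line of the TCP; rot=None keeps the orientation; feed is the mean speed in m/s.
- arm.move_joints(angles): joint-space move.
- effector.gripper_to(opening, strength=None): opening from 0.0 (shut) to 1.0 (fully open); strength is the grip in N (None keeps the last); returns when the fingers have stopped.
- arm.pause(seconds).
- arm.inverse_kinematics(position, orientation): joint angles nearest the present ones, or None.
- viewer.camera(name): name is "scene" or "top" or "wrist"; returns a dict with "color" (420x560x3 uint8, red, green, blue), "fx", "fy", "cx", "cy" (pixels), "k1" (the pictures are not rectified: a ray, as slopes to the right and down, at radius r is drawn at 1 + k1 r^2 times it, then the intrinsics apply), "camera_from_world" (4x4, takes a point from world to camera coordinates); the wrist camera has in their place "T_tool_cam" (4x4, takes a point from camera to tool coordinates, whose origin is the TCP and whose axes are the flange's). Camera axes: x right, y up, looking along -z (the intrinsics and any distortion apply to the point x, -y, -z); pixel columns grow to the right and rows downward; lengths in m; the calibration is good to about 2 mm. A picture is of the moment at which its call begins: read the wrist's pose just before it. There is no depth.
A pose or a line that the arm cannot do raises arm.Unreachable and nothing moves.
- arm.close_job(): hands the job in; it is judged then, once.
Readings, each from a call of its own:
- sensors.get_time_s(): time.
- sensors.get_qpos(): joint angles.
- sensors.get_qd(): joint speeds.
- sensors.get_joint_efforts(): joint torques, N m.
- sensors.get_eef_pos(): TCP position.
- sensors.get_eef_rot(): TCP orientation.
- sensors.get_ft_force(): force on the tool from outside, world axes, zero at the start.
- sensors.get_torque(): the same for the moment, N m.
- sensors.get_opening(): opening from 0.0 (shut) to 1.0 (fully open).
- sensors.get_grasp_force(): force on a finger pad.
Only numpy, scipy, OpenCV 4.12 (cv2) and the standard library are available. Lean on these libraries where they do the work, as an engineer would, in place of code of your own. Each camera call takes 0.05 s, during which the arm holds its last target. There are 200 camera calls.

## Task

Carry the nested double lid (both lids come together by the post) and lower it gently onto the open battery case, the lug with the hole over the case's lug, until the inner lid sits fully down. Then push the loose steel pin down through both lugs until its thick head rests on (or nearly on) the lug, let go of it, and only then lift the outer lid alone up off the post, leaving the inner lid seated and pinned. Finish while still holding the outer lid level in the air over the case, its lower edge well above the top of the post (10 cm of lift is plenty); do not put it down, and leave the other things on the bench alone.

Things in the scene. Friction and masses are not known exactly. Their poses are not given: they have to be found in the camera images.
- case: Open grey plastic battery case, fixed: 120 (x) by 80 (y) by 50 mm high, walls 5 mm, mouth 110 by 70 mm; green cells and a blue board inside (lower 26 mm). A lug 32 (x) by 34 (y) mm, 12 mm thick, its top flush with the rim, sticks out of the -x end, with an upright through hole, open below. Origin: centre of the underside; z up.
- case_mouth (a point): Centre of the mouth, level with the rim, 50 mm above the case's underside; axes of the case.
- case_hole (a point): Centre of the 12.5 mm hole in the case's lug, at the lug's top (z = 50 mm): 76 mm from the case's centre towards its -x.
- inner_lid: Black plastic inner lid, about 0.18 kg, loose; starts on the bench standing on its lip, outer lid nested on it. Plate 120 (x) by 80 (y) by 5 mm at z = 10 to 15 mm, with a 32 (x) by 34 (y) by 5 mm holed lug at its -x end, to lie over the case's lug; under the outer lid a boss 80 by 50 by 8 mm; in the centre a square post. Origin: centre of the lip's underside; z up.
- inner_rim (a point): On the inner lid's axis at the plate's underside, 10 mm above its origin; at case_mouth when seated (plate on the rim, origin 40 mm above the case's underside). The lip below, 107 by 67 mm, enters the mouth with 1.5 mm play each side; it is 10 mm deep, its lower 6 mm sloping in by 2.5 mm.
- post_top (a point): Centre of the post's top, 73 mm above the inner lid's origin. The post is 14 by 14 mm, sides along the lid's x and y; its top 20 mm stand out of the outer lid's sleeve. Lifting by the post brings the outer lid along, resting on the plate.
- inner_hole (a point): Centre of the 12.5 mm hole in the inner lid's lug, at the lug's top: 76 mm from the lid's centre towards its -x, 15 mm above its origin.
- outer_lid: Grey plastic outer lid, about 0.12 kg, loose: upside-down tray 92 (x) by 62 (y) by 16 mm high, fitting over the inner lid's boss with 2 mm play each side, skirt resting on the plate (origin then 15 mm above the inner lid's origin, same axes); a square sleeve rises from its middle round the post. Origin: centre of the skirt's lower edge; z up.
- sleeve_top (a point): Centre of the sleeve's top, 38 mm above the outer lid's origin. Sleeve 30 by 30 mm outside (sides along the lid's x and y), 22 by 22 mm inside, 22 mm tall above the tray's top; the post runs through with 4 mm room each side. Gripped across the sleeve, the outer lid lifts off freely.
- pin: Loose steel retaining pin, about 0.05 kg, upright in its stand: shank 8 mm diameter, 30 mm long with a tapered foot, then a round head 14 mm diameter, 30 mm high (60 mm in all). Origin: tip of the foot; z towards the head. Fully in, its head rests on the inner lid's lug and the tip is 25 mm above the bench.
- pin_head (a point): Centre of the top of the pin's head, 60 mm from the tip.
- pin_stand: Small wooden block fixed to the bench, 44 by 44 by 32 mm high, with a 10 mm hole in which the pin stands, its head resting on the block. Origin: centre of its underside.
- screwdriver: Bystander: screwdriver lying on the bench, 170 mm long. Leave alone.
- spare_cell: Bystander: green battery cell standing upright, 19 mm diameter, 67 mm high. Leave alone.
- solder_reel: Bystander: white and silver reel of 56 mm diameter, 38 mm high, lying flat. Leave alone.
Things that resemble listed ones, but are neither listed nor needed, are in the scene too. What is shaped like the inner_lid but pink or purple is not meant.

How it is judged (in metres and radians):
On the way, in this order (a step that is already met when the one before it is completed fails the run):
1. the inner lid is seated on the case, lug over lug, with the outer lid still nested on it (horizontal distance between inner_rim and case_mouth below 0.005 m and z of inner_rim in the frame of case_mouth between -0.003 and 0.003 m and angle between inner_lid's own z axis and vertical below 0.05 rad and horizontal distance between inner_hole and case_hole below 0.007 m and horizontal distance between outer_lid and inner_lid below 0.006 m and z of outer_lid in the frame of inner_lid below 0.019 m and angle between outer_lid's own z axis and vertical below 0.08 rad), for 0.2 s.
2. the pin is down through both lugs and let go, the outer lid still nested (all of step 1 and horizontal distance between pin and case_hole below 0.006 m and z of pin in the frame of case_hole between -0.035 and -0.019 m and angle between pin's own z axis and vertical below 0.2 rad and contact force between the fingers and pin below 0.1 N), for 0.2 s.
At the end, for the whole second after the job is handed in: Fingers hold the outer lid still, level (0.15 rad), within 60 mm of the case's centre, skirt 68 mm over the inner plate, free of the inner lid; inner lid seated (5 mm, 0.05 rad, 3 mm in height, holes 7 mm); pin 19 mm into the case's lug (6 mm, 0.2 rad); robot off inner lid and pin (horizontal distance between inner_rim and case_mouth below 0.005 m and z of inner_rim in the frame of case_mouth between -0.003 and 0.003 m and angle between inner_lid's own z axis and vertical below 0.05 rad and horizontal distance between inner_hole and case_hole below 0.007 m and horizontal distance between pin and case_hole below 0.006 m and z of pin in the frame of case_hole between -0.035 and -0.019 m and angle between pin's own z axis and vertical below 0.2 rad and z of outer_lid in the frame of inner_lid above 0.083 m and horizontal distance between outer_lid and case_mouth below 0.06 m and angle between outer_lid's own z axis and vertical below 0.15 rad and linear speed of outer_lid below 0.03 m/s and contact force between the fingers and outer_lid above 1 N and contact force between each of outer_lid, the arm and inner_lid below 0.1 N and contact force between the arm and pin below 0.1 N); the arm keeps its last pose, push and grip.
It fails at once if the outer lid is raised off the inner lid (more than 12 mm) while the inner lid is not seated on the case (z of outer_lid in the frame of inner_lid above 0.027 m and not (horizontal distance between inner_rim and case_mouth below 0.005 m and z of inner_rim in the frame of case_mouth between -0.003 and 0.003 m and angle between inner_lid's own z axis and vertical below 0.05 rad and horizontal distance between inner_hole and case_hole below 0.007 m)).
It fails at once if the outer lid is raised off the inner lid (more than 12 mm) before the pin is through both lugs (z of outer_lid in the frame of inner_lid above 0.027 m and not (horizontal distance between pin and case_hole below 0.006 m and z of pin in the frame of case_hole between -0.035 and -0.019 m and angle between pin's own z axis and vertical below 0.2 rad)).
It fails at once if the lid assembly is dropped onto the case (faster than 0.35 m/s within 30 mm of its seat) (distance between inner_rim and case_mouth below 0.03 m and linear speed of inner_lid above 0.35 m/s).
It fails at once if a bystander (screwdriver, cell or reel) is moved more than 30 mm (distance of any of screwdriver, spare_cell, solder_reel from where it was at the start of the episode above 0.03 m).
It also fails if it takes over 64 s, if anything falls off the work surface, if the arm or the gripper's body presses on something with over 40 N, if the wrist force passes 120 N, or if a joint passes its speed limit or range.

## Working session

There is one attempt and no reset: what is moved stays moved. The work goes in short steps, each a Python script; the robot and the scene stay as the last script left them, time stands still between calls to the robot, and variables do not carry over. Pictures are saved under pics/ and viewed, at most 10 in all, crops included, and the job is handed in when it is done.

```bash
mkdir -p pics; cat > h.py <<'E'
import numpy as np, cv2
from plant import arm, effector, viewer, sensors
def cam(name):
    R=np.array(sensors.get_eef_rot());p=np.array(sensors.get_eef_pos())
    c=viewer.camera(name)
    if name=='wrist':
        T=np.eye(4);T[:3,:3]=R;T[:3,3]=p
        c['wfc']=T@np.array(c['T_tool_cam'])
    else: c['wfc']=np.linalg.inv(np.array(c['camera_from_world']))
    return c
def K(c): return np.array([[c['fx'],0,c['cx']],[0,c['fy'],c['cy']],[0,0,1.]]), np.array([c['k1'],0,0,0.])
def ray(c,uv):
    k,d=K(c); n=cv2.undistortPoints(np.array(uv,float).reshape(-1,1,2),k,d)[:,0]
    v=np.c_[n[:,0],-n[:,1],-np.ones(len(n))]@c['wfc'][:3,:3].T
    return c['wfc'][:3,3],v
def onz(c,uv,z):
    o,v=ray(c,uv); return o+v*((z-o[2])/v[:,2])[:,None]
def proj(c,P):
    P=np.atleast_2d(P);q=(np.c_[P,np.ones(len(P))]@np.linalg.inv(c['wfc']).T)[:,:3]
    k,d=K(c);return cv2.projectPoints(q*[1,-1,-1],np.zeros(3),np.zeros(3),k,d)[0][:,0]
def save(c,n,f=1): cv2.imwrite('pics/'+n,cv2.cvtColor(c['color'],cv2.COLOR_RGB2BGR))
E
python3 - <<'E'
from h import *
import pickle
for n in('top','scene'):
    c=cam(n);save(c,n+'.png');pickle.dump({k:c[k] for k in c},open(n+'.pkl','wb'));print(n,c['wfc'].round(3).tolist(),c['fx'],c['k1'])
E
```

```text
top [[0.11, 0.973, -0.201, 0.309], [-0.994, 0.108, -0.022, -0.016], [0.001, 0.202, 0.979, 1.137], [0.0, 0.0, 0.0, 1.0]] 463.8781600835052 -0.1421032264657514
scene [[-0.33, -0.601, 0.728, 1.245], [0.944, -0.21, 0.254, 0.238], [0.0, 0.771, 0.636, 0.687], [0.0, 0.0, 0.0, 1.0]] 440.30053831573946 -0.027309753301178213
```

View pics/top.png

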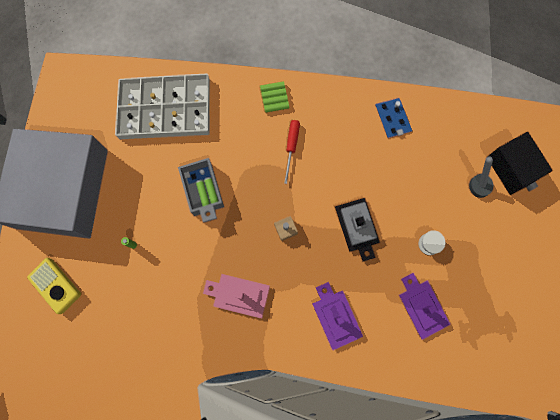

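View pics/scene.png

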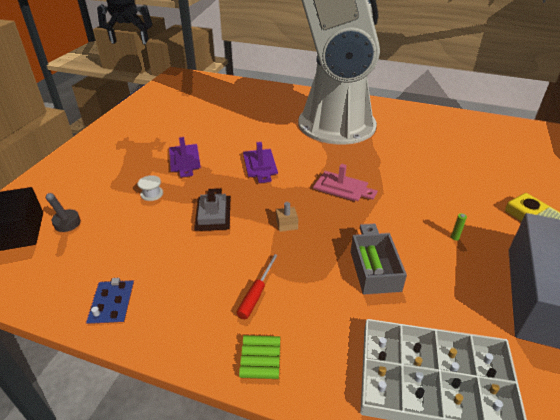

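Top view: the case is at about (201,188) with its lug at (208,213). The black and grey lid is at (357,226) with its lug at (367,252), and the pin stand is at (286,229). The reel is at (432,242), the cell at (128,242) and the screwdriver at (290,150). The scene view agrees. Next I take closer wrist views.

```bash
python3 - <<'E'
from h import *
import pickle
c=pickle.load(open('top.pkl','rb'))
for n,uv,z in(('case',(201,188),.05),('caselug',(208,211),.05),('lid',(357,226),.015),('lidlug',(367,252),.015),('pin',(287,228),.06),('posttop',(360,218),.073),('reel',(432,242),.038),('sd',(285,180),.01),('cell',(128,242),.03)):
    print(n,onz(c,[uv],z).round(3))
down=lambda a:np.array([[np.cos(a),np.sin(a),0],[np.sin(a),-np.cos(a),0],[0,0,-1.]])
L=onz(c,[(357,226)],.015)[0];C=onz(c,[(201,188)],.05)[0];P=onz(c,[(287,228)],.06)[0]
print('T',sensors.get_eef_rot(),viewer.camera('wrist')['T_tool_cam'])
for n,p in(('lid',L),('pin',P),('case',C)):
    arm.move_to([p[0]-.06,p[1],.36],down(0)) 
    w=cam('wrist');save(w,'w_'+n+'.png');pickle.dump(w,open('w_'+n+'.pkl','wb'))
    print(n,w['wfc'].round(3).tolist(),proj(w,p),sensors.get_time_s(),np.round(sensors.get_qpos(),1))
ims=[cv2.imread(f'pics/w_{n}.png') for n in('lid','case','pin')]
m=np.hstack(ims[:2]);cv2.imwrite('pics/m1.png',cv2.resize(m,(800,300),interpolation=cv2.INTER_AREA))
E
```

```text
case [[0.579 0.216 0.05 ]]
caselug [[0.525 0.19  0.05 ]]
lid [[ 0.534 -0.174  0.015]]
lidlug [[ 0.473 -0.204  0.015]]
pin [[ 0.502 -0.003  0.06 ]]
posttop [[ 0.543 -0.171  0.073]]
reel [[ 0.51  -0.357  0.038]]
sd [[0.633 0.016 0.01 ]]
cell [[0.43 0.38 0.03]]
T [[ 9.65144755e-01  2.61716462e-01 -3.08964863e-04]
 [ 2.61716645e-01 -9.65144075e-01  1.14569558e-03]
 [ 1.65178897e-06 -1.18662333e-03 -9.99999296e-01]] [[-8.33766729e-04  9.53404784e-01  3.01692928e-01  7.64236809e-02]
 [ 9.99999260e-01  5.27654730e-04  1.09613961e-03  6.49233114e-04]
 [ 8.85875047e-04  3.01693619e-01 -9.53404518e-01 -1.70035182e-01]
 [ 0.00000000e+00  0.00000000e+00  0.00000000e+00  1.00000000e+00]]
lid [[-0.001, 0.953, 0.302, 0.551], [-1.0, -0.001, -0.001, -0.175], [-0.001, -0.302, 0.953, 0.53], [0.0, 0.0, 0.0, 1.0]] [[280.57602351 108.41184118]] 2.1917 [-20.4   2.6  96.1  -0.   81.3  69.7]
pin [[-0.0, 0.954, 0.301, 0.519], [-1.0, -0.0, 0.0, -0.004], [0.0, -0.301, 0.954, 0.53], [0.0, 0.0, 0.0, 1.0]] [[280.35215449 110.37203277]] 2.9667 [ -0.7  -3.7 102.3  -0.   81.4  89.3]
case [[-0.002, 0.953, 0.302, 0.596], [-1.0, -0.002, -0.0, 0.214], [0.0, -0.302, 0.953, 0.53], [0.0, 0.0, 0.0, 1.0]] [[279.57456067 109.63982481]] 3.9417 [ 22.3   8.2  89.9  -0.   82.  112.4]
```

View pics/m1.png

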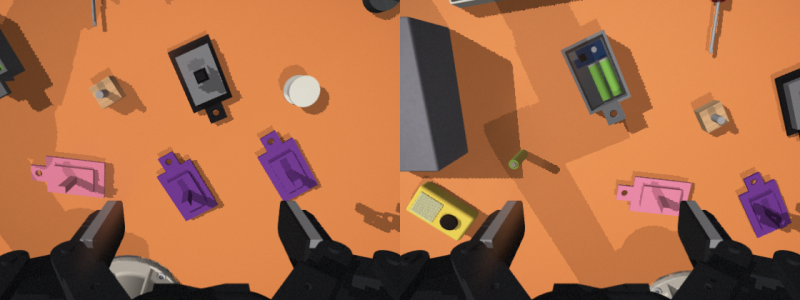

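View pics/w_pin.png

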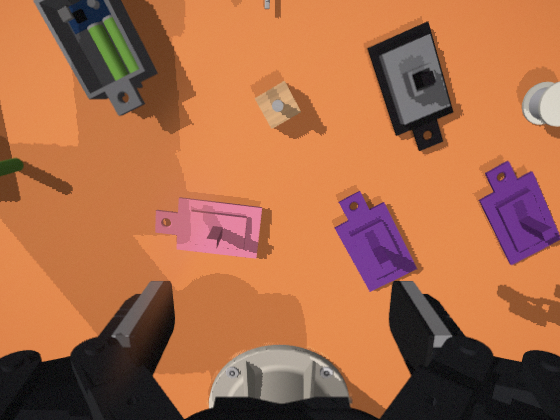

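The wrist views show the lid, case and pin clearly, away from the look-alikes (two purple, one pink). I take closer views aligned with each object's yaw, so the camera bias is the same for each.

```bash
cat >> h.py <<'E'
def down(a): return np.array([[np.cos(a),np.sin(a),0],[np.sin(a),-np.cos(a),0],[0,0,-1.]])
E
python3 - <<'E'
from h import *
import pickle
a=np.radians(26);R=down(a)
crops=[]
for n,p in(('case',(.575,.213)),('pin',(.502,-.003)),('lid',(.530,-.176))):
    q=np.array(p)+.035*R[:2,0]
    arm.move_to([q[0],q[1],.26],R);arm.pause(.3)
    w=cam('wrist');save(w,'c_'+n+'.png');pickle.dump(w,open('c_'+n+'.pkl','wb'))
    print(n,sensors.get_time_s(),proj(w,[*p,.04]),w['wfc'][:3,3])
    u,v=proj(w,[*p,.04])[0]; 
    crops.append(cv2.cvtColor(w['color'],cv2.COLOR_RGB2BGR))
cv2.imwrite('pics/m2.png',np.hstack([crops[0][0:420,100:480],crops[2][0:420,100:480]]))
E
```

```text
case 4.8833 [[281.44922288 203.0877489 ]] [0.67494047 0.26128455 0.43196716]
pin 6.1417 [[281.91525611 203.55474121]] [0.60260055 0.04624179 0.42981265]
lid 7.225 [[282.14609153 203.49316116]] [ 0.63032329 -0.12651168  0.43019799]
```

View pics/m2.png

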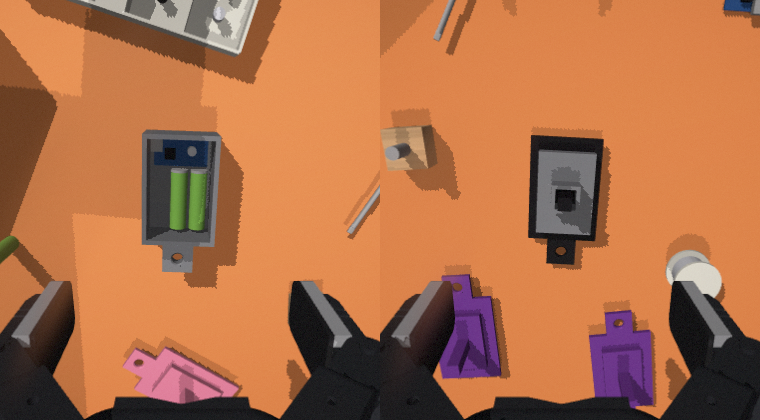

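View pics/c_pin.png

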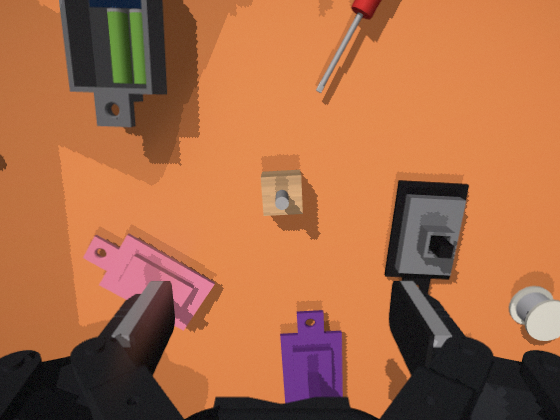

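Left crop: the case's rim spans x 142–221 and y 131–245, with its hole at about (177,257). Right crop: the lid plate spans x 529–603 and y 136–240, with its hole at (560,251) and the post top at (565,200). In the pin view the pin head top is at (282,205). Next I rectify onto known-height planes and fit edges.

```bash
cat > meas.py <<'E'
from h import *
import pickle
def rect(c,p,a,z,half=.13,s=.0005):
    n=int(2*half/s); g=(np.arange(n)-n/2+.5)*s
    X,Y=np.meshgrid(g,-g)   # columns: +x obj ; rows: down = -y
    R=np.array([[np.cos(a),-np.sin(a)],[np.sin(a),np.cos(a)]])
    W=np.c_[X.ravel(),Y.ravel()]@R.T+p
    uv=proj(c,np.c_[W,np.full(len(W),z)]).astype(np.float32).reshape(n,n,2)
    return cv2.remap(c['color'],uv,None,cv2.INTER_CUBIC),g
def body(c,p,a,z):
    im,g=rect(c,p,a,z); hsv=cv2.cvtColor(im,cv2.COLOR_RGB2HSV).astype(int)
    m=(((hsv[...,1]<130)|(hsv[...,2]<45)|((hsv[...,0]>25)))*255).astype(np.uint8)
    m=cv2.morphologyEx(m,cv2.MORPH_OPEN,np.ones((5,5),np.uint8))
    k,l,st,_=cv2.connectedComponentsWithStats(m); b=(l==l[len(g)//2,len(g)//2])
    return im,b,g
if __name__=='__main__':
    out=[]
    for n,p,z in(('case',(.575,.213),.05),('lid',(.530,-.176),.015)):
        p=np.array(p);a=np.radians(26);c=pickle.load(open(f'c_{n}.pkl','rb'))
        for it in range(4):
            im,b,g=body(c,p,a,z)
            cols=[i for i in range(len(g)) if -.05<g[i]<.045]
            up=np.array([-g[np.where(b[:,i])[0].min()] for i in cols]);lo=np.array([-g[np.where(b[:,i])[0].max()] for i in cols])
            x=g[cols]; fu=np.polyfit(x,up,1);fl=np.polyfit(x,lo,1)
            da=np.arctan((fu[0]+fl[0])/2); yc=(fu[1]+fl[1])/2
            rows=lambda lo_,hi:[i for i in range(len(g)) if lo_<-g[i]<hi]
            lug=np.median([g[np.where(b[i])[0].min()] for i in rows(yc-.01,yc+.01)])
            bk=np.median([g[np.where(b[i])[0].min()] for i in rows(yc+.024,yc+.034)+rows(yc-.034,yc-.024)])
            fr=np.median([g[np.where(b[i])[0].max()] for i in rows(yc-.03,yc+.03)])
            lr=[i for i in range(len(g)) if lug+.005<g[i]<bk-.005]
            ly=np.median([-(g[np.where(b[:,i])[0].min()]+g[np.where(b[:,i])[0].max()])/2 for i in lr])
            xc=bk+.06
            print(n,np.degrees(a).round(2),p.round(4),'slopes',np.degrees([fu[0],fl[0]]).round(2),'W',(fu[1]-fl[1]).round(4),'yc',yc.round(4),'lug',lug.round(4),'bk',bk.round(4),'fr',fr.round(4),'lugy',ly.round(4),'std',np.std(up-np.polyval(fu,x)).round(4))
            p=p+np.array([[np.cos(a),-np.sin(a)],[np.sin(a),np.cos(a)]])@[xc,yc]; a+=da
        im,b,g=body(c,p,a,z); v=im.copy(); 
        cv2.drawContours(v,cv2.findContours(b.astype(np.uint8),0,1)[0],-1,(255,0,0),1)
        out.append(v[120:400,20:440])
    cv2.imwrite('pics/m3.png',cv2.cvtColor(np.vstack(out),cv2.COLOR_RGB2BGR))
    c=pickle.load(open('c_pin.pkl','rb')); im,g=rect(c,np.array([.502,-.003]),np.radians(26),.062,.04,.0002)
    cv2.imwrite('pics/m4.png',cv2.cvtColor(im,cv2.COLOR_RGB2BGR))
    a4=cv2.imread('pics/m4.png'); a3=cv2.imread('pics/m3.png'); a4=cv2.resize(a4,(370,370)); 
    o=np.zeros((560,790,3),np.uint8);o[:,:420]=a3;o[:370,420:]=a4;cv2.imwrite('pics/m5.png',o)
E
python3 meas.py
```

```text
case 26.0 [0.575 0.213] slopes [ 2.35 -4.2 ] W 0.0786 yc 0.0024 lug -0.0778 bk -0.0458 fr 0.0788 lugy 0.005 std 0.0047
case 25.08 [0.5868 0.2214] slopes [-1.1  -1.16] W 0.0802 yc -0.0002 lug -0.0918 bk -0.06 fr 0.0642 lugy 0.0015 std 0.0002
case 23.95 [0.5869 0.2212] slopes [0.03 0.07] W 0.0803 yc 0.0 lug -0.092 bk -0.06 fr 0.0642 lugy 0.0003 std 0.0001
case 24.0 [0.5868 0.2212] slopes [-0.22 -0.05] W 0.0802 yc -0.0001 lug -0.092 bk -0.06 fr 0.0642 lugy 0.0003 std 0.0002
lid 26.0 [ 0.53  -0.176] slopes [-2.78 -3.01] W 0.0787 yc -0.0016 lug -0.0832 bk -0.051 fr 0.0688 lugy 0.002 std 0.001
lid 23.11 [ 0.5388 -0.1735] slopes [-0.12 -0.17] W 0.0786 yc -0.0005 lug -0.0922 bk -0.0598 fr 0.0598 lugy -0.0003 std 0.0002
lid 22.96 [ 0.5392 -0.1738] slopes [-0.05 -0.07] W 0.0786 yc 0.0 lug -0.0922 bk -0.0602 fr 0.0592 lugy 0.0 std 0.0001
lid 22.91 [ 0.539  -0.1739] slopes [ 0.   -0.03] W 0.0786 yc 0.0 lug -0.0922 bk -0.0598 fr 0.0598 lugy -0.0003 std 0.0001
```

View pics/m5.png

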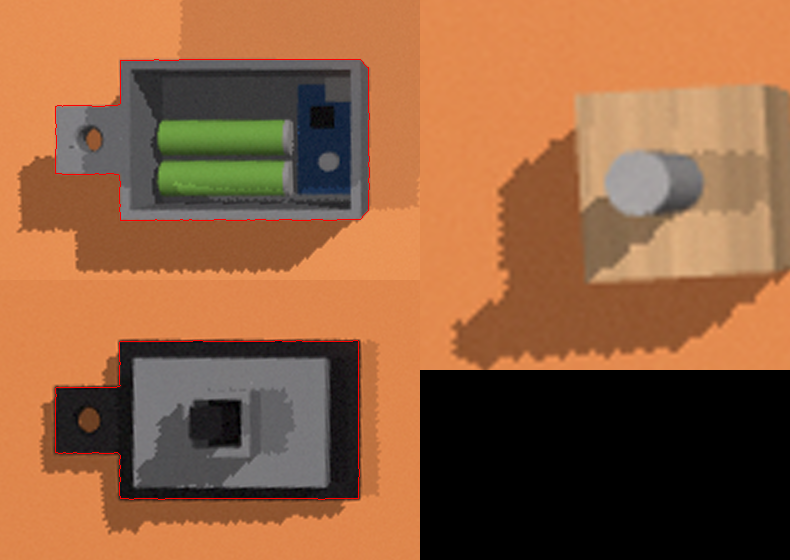

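Both outlines match the given sizes (80.2 and 78.6 mm wide, lug ends at -92 mm). The case is at (0.5869, 0.2212) with yaw 24.0°, and the lid is at (0.539, -0.1739) with yaw 22.95°. The pin head is 14 mm in diameter, at (0.508, 0.0005). I grasp the post.

```bash
cat >> h.py <<'E'
LID=np.array([.5390,-.1739]);LA=np.radians(22.95);CASE=np.array([.5869,.2212]);CA=np.radians(24.0);PIN=np.array([.5082,.0005])
def st(s=''): print(s,'t',round(sensors.get_time_s(),2),'p',np.round(sensors.get_eef_pos(),4),'F',np.round(sensors.get_ft_force(),2),'M',np.round(sensors.get_torque(),2),'op',round(sensors.get_opening(),3),'g',round(sensors.get_grasp_force(),1))
E
python3 - <<'E'
from h import *
R=down(LA)
arm.move_to([*LID,.13],R); effector.gripper_to(.5,50)
arm.servo_line([*LID,.056],feed=.1); st('down')
effector.gripper_to(0,50); st('grip')
arm.servo_line([*LID,.076],feed=.05); arm.pause(.2); st('lift')
w=cam('wrist');save(w,'g.png')
s=cam('scene');save(s,'g2.png')
u,v=proj(s,[*LID,.06])[0].astype(int)
o=np.hstack([cv2.resize(w['color'],(400,300)),cv2.resize(s['color'][v-60:v+60,u-80:u+80],(400,300))])
cv2.imwrite('pics/g3.png',cv2.cvtColor(o,cv2.COLOR_RGB2BGR))
E
```

```text
down t 9.2 p [ 0.5394 -0.174   0.0564] F [ 0.64 -0.08 -0.39] M [ 0.03  0.03 -0.03] op 0.501 g 0.0
grip t 9.68 p [ 0.5391 -0.1739  0.0562] F [ 0.24 -0.3   0.6 ] M [-0.04  0.01 -0.01] op 0.003 g 0.0
lift t 10.43 p [ 0.5388 -0.1738  0.0757] F [-0.09 -0.05  0.  ] M [-0.05  0.04 -0.07] op -0.001 g 0.0
```

View pics/g3.png

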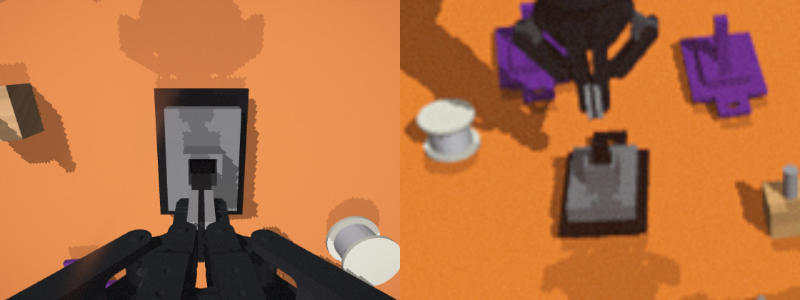

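The left half shows the shut fingertips around (203,190), short of the post at (203,170). The right half shows the tips above and behind the post, so the grip missed it. I check this numerically: project the TCP and post_top into both views.

```bash
python3 - <<'E'
from h import *
w=cam('wrist');s=cam('scene');t=cam('top')
p=np.array(sensors.get_eef_pos()); post=np.array([*LID,.073]); hole=np.array([*(LID-.076*down(LA)[:2,0]),.015])
print('flange T',np.round(np.array(w['T_tool_cam']),4).tolist())
for n,c in(('w',w),('s',s),('t',t)): print(n,'tcp',proj(c,p),'post',proj(c,post),'hole',proj(c,hole))
def cr(c,u,v,h,sc):
    im=c['color'].copy()
    for q,col in((p,(255,0,0)),(post,(0,255,0)),(hole,(0,0,255))):
        a,b=proj(c,q)[0].round().astype(int); cv2.circle(im,(a,b),1,col,-1)
    u,v=int(np.clip(u,h,560-h)),int(np.clip(v,h,420-h))
    return cv2.resize(im[v-h:v+h,u-h:u+h],(390,390),interpolation=cv2.INTER_NEAREST)
a=proj(w,post)[0];b=proj(s,post)[0]
o=np.hstack([cr(w,*a,90,0),cr(s,*b,45,0)])
cv2.imwrite('pics/chk.png',cv2.cvtColor(o,cv2.COLOR_RGB2BGR))
E
```

```text
flange T [[-0.0008, 0.9534, 0.3016, 0.0763], [1.0, 0.0005, 0.0012, 0.0006], [0.001, 0.3016, -0.9534, -0.17], [0.0, 0.0, 0.0, 1.0]]
w tcp [[280.79111568 256.6940969 ]] post [[280.90204611 254.27601449]] hole [[281.23946951 319.17193475]]
s tcp [[210.57490246 191.02081434]] post [[210.67483563 192.02502607]] hole [[214.5898378  192.00815722]]
t tcp [[361.14451579 219.39852758]] post [[360.9586052  219.61325336]] hole [[366.84605502 253.45442928]]
```

View pics/chk.png

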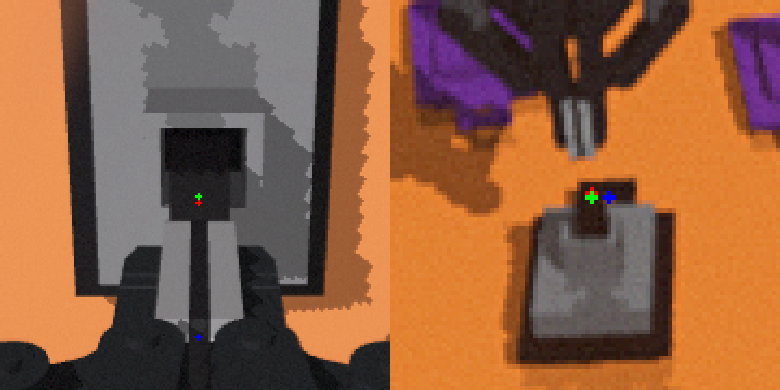

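```bash
python3 - <<'E'
from h import *
w=cam('wrist');s=cam('scene')
o1,v1=ray(w,[(281,266.4)]);o2,v2=ray(s,[(208.4,183)])
A=np.c_[v1[0],-v2[0]];t=np.linalg.lstsq(A,o2-o1,rcond=None)[0]
P=o1+t[0]*v1[0];Q=o2+t[1]*v2[0];p=np.array(sensors.get_eef_pos());R=np.array(sensors.get_eef_rot())
print(P,Q,'tool',R.T@((P+Q)/2-p), R.T@(P-p));st()
print(R.round(4), sensors.get_qpos())
E
```

```text
[ 0.54734748 -0.17056224  0.10558848] [ 0.54804842 -0.17158147  0.10546621] tool [ 0.0091207   0.00079287 -0.02959421] [ 0.00899669  0.00018693 -0.02965531]
 t 10.78 p [ 0.539  -0.1739  0.0759] F [-0.28 -0.06 -0.66] M [ 0.02 -0.05 -0.02] op 0.0 g 0.0
[[ 9.208e-01  3.900e-01 -1.000e-04]
 [ 3.900e-01 -9.208e-01  0.000e+00]
 [-1.000e-04 -1.000e-04 -1.000e+00]] [-1.80334024e+01  2.40073275e+01  1.06903955e+02  2.00875858e-05
  4.90938165e+01  4.90151319e+01]
```

The two-view triangulation puts the real fingertips about 30 mm behind the reported TCP. That explains the shut fingers meeting nothing, because they closed above the post. I confirm it with a gentle touch of the shut fingers on the post top (z = 73 mm).

```bash
python3 - <<'E'
from h import *
arm.servo_line([*LID,.056],feed=.08)
z=.056
f0=np.mean([sensors.get_ft_force()[2] for _ in range(5)])
while z>.030:
    z-=.001; arm.servo_line([*LID,z],feed=.03)
    f=np.mean([sensors.get_ft_force()[2] for _ in range(4)])-f0
    if abs(f)>2: break
st('touch %.4f %.2f'%(z,f))
arm.servo_line([*LID,z+.02],feed=.08)
E
```

```text
touch 0.0460 6.34 t 13.68 p [ 0.5392 -0.174   0.0466] F [-1.89  0.61  6.37] M [ 0.1   0.31 -0.03] op 0.002 g 3.3
```

The touch gives tip height = TCP z + 26.5 mm. Regrasping with that offset.

```bash
echo 'D=.0265' >> h.py; python3 - <<'E'
from h import *
arm.servo_line([*LID,.09-D+.01],feed=.15); effector.gripper_to(.5,60)
arm.servo_line([*LID,.0565-D],feed=.08); st('down')
effector.gripper_to(0,60); st('grip')
arm.servo_line([*LID,.0565-D+.02],feed=.05); arm.pause(.2); st('lift')
w=cam('wrist');s=cam('scene')
u,v=proj(s,[*LID,.06])[0].astype(int)
o=np.hstack([cv2.resize(w['color'],(400,300)),cv2.resize(s['color'][v-60:v+60,u-80:u+80],(400,300))])
cv2.imwrite('pics/g4.png',cv2.cvtColor(o,cv2.COLOR_RGB2BGR))
E
```

```text
down t 15.51 p [ 0.539  -0.1739  0.0298] F [ 0.31 -0.55 -0.04] M [ 0.05 -0.01  0.03] op 0.496 g 0.0
grip t 15.88 p [ 0.5394 -0.1739  0.0307] F [-0.5   1.37  5.66] M [0.24 0.16 0.  ] op 0.142 g 58.8
lift t 16.63 p [ 0.5387 -0.1738  0.0497] F [ 0.43 -0.3  -2.69] M [0.   0.05 0.04] op 0.143 g 58.5
```

View pics/g4.png

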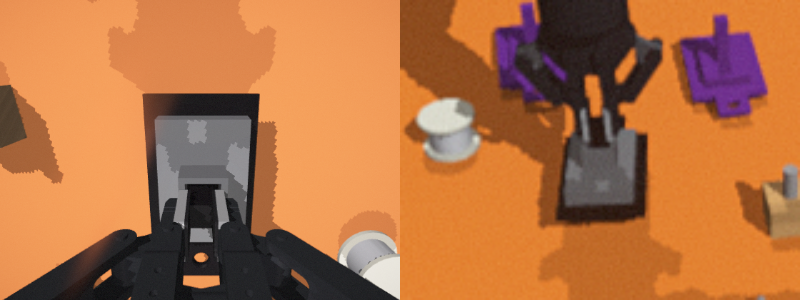

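The lid is gripped by the post, level, both lids together, with 2.7 N of weight on the wrist. I carry it over and lower it under force watch.

```bash
python3 - <<'E'
from h import *
zg=.0565-D
arm.servo_line([*LID,zg+.13],feed=.2)
R=down(CA)
arm.servo_line([*CASE,zg+.13],rot=R,feed=.2); st('over')
arm.servo_line([*CASE,zg+.055],feed=.12); arm.pause(.15)
f0=np.mean([sensors.get_ft_force()[2] for _ in range(5)])
z=zg+.055
while z>zg+.037:
    z-=.0015; arm.servo_line([*CASE,z],feed=.03)
    F=np.mean([sensors.get_ft_force() for _ in range(3)],axis=0); 
    if F[2]-f0>8: break
st('seated? %.4f %.2f'%(z-zg,F[2]-f0))
w=cam('wrist');s=cam('scene')
u,v=proj(s,[*CASE,.06])[0].astype(int)
o=np.hstack([cv2.resize(w['color'],(400,300)),cv2.resize(s['color'][v-60:v+60,u-80:u+80],(400,300))])
cv2.imwrite('pics/g5.png',cv2.cvtColor(o,cv2.COLOR_RGB2BGR))
E
```

```text
over t 19.57 p [0.5869 0.2204 0.16  ] F [-0.16  0.35 -2.74] M [ 0.06  0.03 -0.  ] op 0.142 g 58.6
seated? 0.0385 21.62 t 23.25 p [0.5871 0.2213 0.0707] F [-7.94 -1.53 19.2 ] M [-0.41  1.28 -0.03] op 0.145 g 61.3
```

Contact came at 0.0407 above the grasp height, against 0.040 expected for seated. I have used all 10 picture views, so I check numerically from here. I release, back off and re-measure the plate and hole.

```bash
cat > chk.py <<'E'
from meas import *
def lidmeas(c,p,a,z):
    p=np.array(p,float)
    for it in range(3):
        im,g=rect(c,p,a,z); hsv=cv2.cvtColor(im,cv2.COLOR_RGB2HSV).astype(int)
        X,Y=np.meshgrid(g,-g)
        m=((im.max(2)<62)&((hsv[...,1]<120)|(im.max(2)<40))&(abs(X)<.1)&(abs(Y)<.05)).astype(np.uint8)
        m=cv2.morphologyEx(m,cv2.MORPH_OPEN,np.ones((5,5),np.uint8))
        b=m>0
        cols=[i for i in range(len(g)) if -.05<g[i]<.05 and b[:,i].any()]
        x=g[cols];up=np.array([-g[np.where(b[:,i])[0].min()] for i in cols]);lo=np.array([-g[np.where(b[:,i])[0].max()] for i in cols])
        fu=np.polyfit(x,up,1);fl=np.polyfit(x,lo,1);yc=(fu[1]+fl[1])/2
        rs=[i for i in range(len(g)) if abs(-g[i]-yc)<.033 and abs(-g[i]-yc)>.024]
        bk=np.median([g[np.where(b[i])[0].min()] for i in rs]);fr=np.median([g[np.where(b[i])[0].max()] for i in rs])
        rl=[i for i in range(len(g)) if abs(-g[i]-yc)<.012]; lug=np.median([g[np.where(b[i])[0].min()] for i in rl])
        hole=(~b)&(abs(X-(bk+.06)+.076)<.010)&(abs(Y-yc)<.010); hx,hy=X[hole].mean(),Y[hole].mean()
        Rm=np.array([[np.cos(a),-np.sin(a)],[np.sin(a),np.cos(a)]])
        print('yaw',np.degrees(a).round(2),'p',p.round(4),'slopes',np.degrees([fu[0],fl[0]]).round(2),'W',(fu[1]-fl[1]).round(4),'L',(fr-bk).round(4),'lug',(lug-bk).round(4),'hole rel',(hx-bk-.06).round(4),(hy-yc).round(4),'d',np.sqrt(4*hole.sum()*2.5e-7/np.pi).round(4),'hole W',(p+Rm@[hx,hy]).round(4))
        p=p+Rm@[bk+.06,yc];a+=np.arctan((fu[0]+fl[0])/2)
    return p,a
E
python3 - <<'E'
from h import *
effector.gripper_to(.5,60); st('open')
p=np.array(sensors.get_eef_pos())
arm.servo_line([*CASE,.16],feed=.12)
q=CASE+.035*down(CA)[:2,0]
arm.servo_line([*q,.30],feed=.25); arm.pause(.2)
import pickle
w=cam('wrist');pickle.dump(w,open('d.pkl','wb'));st();save(w,'d.png')
from chk import *
print('lid at z=.055'); lidmeas(w,CASE,CA,.055)
c=pickle.load(open('c_lid.pkl','rb')); print('ref: lid on bench');lidmeas(c,LID,LA,.015)
E
```

```text
open t 23.75 p [0.5869 0.2212 0.0683] F [-0.18  0.05  0.71] M [-0.   -0.04  0.01] op 0.504 g 0.0
 t 25.64 p [0.6181 0.2351 0.2984] F [0.17 0.39 0.62] M [-0.   -0.01 -0.01] op 0.5 g 0.0
lid at z=.055
yaw 24.0 p [0.5869 0.2212] slopes [-0.04 -0.1 ] W 0.0784 L 0.12 lug -0.032 hole rel -0.0747 -0.0008 d 0.0104 hole W [0.5192 0.1903]
yaw 23.93 p [0.5871 0.2214] slopes [ 0.02 -0.02] W 0.0784 L 0.1195 lug -0.032 hole rel -0.075 -0.0009 d 0.0103 hole W [0.5191 0.1903]
yaw 23.94 p [0.5873 0.2215] slopes [ 0.02 -0.  ] W 0.0784 L 0.12 lug -0.032 hole rel -0.0747 -0.0009 d 0.0104 hole W [0.5192 0.1903]
ref: lid on bench
yaw 22.95 p [ 0.539  -0.1739] slopes [ 0.03 -0.03] W 0.0784 L 0.119 lug -0.032 hole rel -0.0754 0.0001 d 0.012 hole W [ 0.4697 -0.2031]
yaw 22.95 p [ 0.5392 -0.1738] slopes [ 0.01 -0.05] W 0.0784 L 0.119 lug -0.0325 hole rel -0.0757 0.0001 d 0.012 hole W [ 0.4697 -0.2031]
yaw 22.93 p [ 0.5395 -0.1737] slopes [ 0.04 -0.03] W 0.0784 L 0.119 lug -0.032 hole rel -0.0754 0.0001 d 0.012 hole W [ 0.4697 -0.2031]
```

The lid is seated: its apparent width at z = 55 mm equals the reference, the centre is within about 0.3 mm of the case, and the yaw matches. Now the pin.

```bash
python3 - <<'E'
from h import *
H=np.array([.5176,.1903]);R=down(CA);zg=.038-D
arm.move_to([*PIN,.12],R); arm.servo_line([*PIN,zg],feed=.12); st('down')
effector.gripper_to(0,40); st('grip')
arm.servo_line([*PIN,zg+.09],feed=.15); arm.pause(.1); st('lift')
arm.servo_line([*H,zg+.09],feed=.2)
arm.servo_line([*H,zg+.056],feed=.1); arm.pause(.15)
f0=np.mean([sensors.get_ft_force() for _ in range(5)],axis=0);z=zg+.056
while z>zg+.0215:
    z-=.002; arm.servo_line([*H,z],feed=.04)
    F=np.mean([sensors.get_ft_force() for _ in range(3)],axis=0)-f0
    if F[2]>7: break
print('depth tip z %.4f'%(z-zg+.002),F.round(2)); st('in')
E
```

```text
down t 27.9 p [0.5088 0.0006 0.012 ] F [ 0.38  0.1  -0.75] M [ 0.01 -0.03  0.02] op 0.499 g 0.0
grip t 28.27 p [5.088e-01 5.000e-04 1.220e-02] F [-0.07  0.04  5.52] M [ 0.06  0.16 -0.03] op 0.148 g 38.9
lift t 29.12 p [5.073e-01 5.000e-04 1.004e-01] F [ 0.51 -0.51  0.3 ] M [ 0.01 -0.02  0.01] op 0.142 g 39.0
depth tip z 0.0240 [-4.62 -1.9  17.37]
in t 35.11 p [0.5179 0.1904 0.0348] F [-5.26 -1.5  16.93] M [-0.31  0.75  0.  ] op 0.147 g 41.0
```

The pin went down to full depth and then met the lug with 17 N. I release it and verify numerically before touching the outer lid.

```bash
python3 - <<'E'
from h import *
import pickle
H=np.array([.5176,.1903])
effector.gripper_to(.45,40); st('open')
arm.servo_line([*H,.14],feed=.12)
q=CASE+.035*down(CA)[:2,0]
arm.servo_line([*q,.30],feed=.25); arm.pause(.2)
w=cam('wrist');pickle.dump(w,open('e.pkl','wb'));st()
from chk import *
lidmeas(w,CASE,CA,.055)
im,g=rect(w,H,CA,.085,.025,.0002); o=pickle.load(open('d.pkl','rb'));im0,_=rect(o,H,CA,.085,.025,.0002)
gr=cv2.GaussianBlur(cv2.cvtColor(im,cv2.COLOR_RGB2GRAY),(5,5),0)
print(gr[::16,::16])
c=cv2.HoughCircles(gr,cv2.HOUGH_GRADIENT,1.5,60,param1=80,param2=15,minRadius=28,maxRadius=42)
for x,y,r in c[0]: print('circle rel mm',((x-124.5)*.2).round(2),(-(y-124.5)*.2).round(2),'d',(r*.4).round(1))
E
```

```text
open t 35.48 p [0.5175 0.1902 0.0333] F [ 0.08  0.96 -1.1 ] M [-0.   -0.01  0.06] op 0.448 g 0.0
 t 37.69 p [0.6182 0.2351 0.2991] F [-0.31  0.73 -0.66] M [ 0.02 -0.04  0.06] op 0.452 g 0.0
yaw 24.0 p [0.5869 0.2212] slopes [-0.06 -0.04] W 0.0784 L 0.12 lug -0.0132 hole rel -0.0789 0.0004 d 0.0164 hole W [0.5149 0.1897]
yaw 23.95 p [0.5871 0.2214] slopes [-0.    0.01] W 0.0784 L 0.1195 lug -0.0135 hole rel -0.079 0.0003 d 0.0162 hole W [0.5151 0.1897]
yaw 23.95 p [0.5873 0.2215] slopes [-0.    0.03] W 0.0784 L 0.12 lug -0.0135 hole rel -0.0786 0.0002 d 0.016 hole W [0.5152 0.1897]
[[173 173 173 172 173 174 174 174 175 173 174 174 175 175 174 176]
 [173 172 173 174 173 173 173 174 172 175 176 176 176 175 175 174]
 [172 174 174 173 174 172 175 175 173 172 175 176 175 174 175 175]
 [172 173 174 173 171 174 172 139  42  49  51  46  53  48  51  55]
 [172 172 173 173 171 173 174 138  31  34  33  37  20  26  21  23]
 [174 174 175 173 174 174 174 136  31  30  33  26  20  24  21  23]
 [173 174 172 174 172 172 170 145 152 140 144 120 116  47  26  23]
 [173 173 173 174 173 176 142 145 148 144 134 135 134 136  20  25]
 [172 173 174 174 175 174 144 145 144 146 116 114 114 117  32  24]
 [174 172 172 172 173 174 148 145 143 140  87  88  84  83  20  23]
 [172 173 172 174 174 158 178 118  63  29  32  27  29  22  22  24]
 [172 174 171 174 181 111 109  85  28  24  27  21  23  24  23  21]
 [174 171 176 142 109 108 109  85  25  24  34  24  22  20  18  21]
 [172 174 110 110 110 111 110 110 113 114 114 115 115 116 109 103]
 [172 160 108 110 110 109 111 110 111 111 108 109 113 109 108 111]
 [172 158 110 109 110 111 112 108 110 110 110 109 105 108 108 107]]
circle rel mm 12.75 0.15 d 12.9
circle rel mm -0.45 -0.15 d 14.4
```

The pin head is centred on the hole (0.5 mm off, 14.4 mm apparent diameter at z = 85 mm) and the lid has not moved. I take the outer lid by its sleeve.

```bash
python3 - <<'E'
from h import *
R=down(CA);C=np.array([.5870,.2213]);z=.077-D
effector.gripper_to(.65,50)
arm.move_to([*C,z+.09],R); arm.servo_line([*C,z+.03],feed=.12)
arm.servo_line([*C,z],feed=.05); st('down')
effector.gripper_to(0,50); st('grip')
arm.servo_line([*C,z+.01],feed=.03); st('1cm')
arm.servo_line([*C,z+.11],feed=.08); arm.pause(.5); st('up')
w=cam('wrist');save(w,'f.png');t=cam('scene');save(t,'f2.png')
# outer lid skirt-tray top height 16 above skirt: expected z
from meas import *
im,g=rect(t,CASE,CA,.055,.1,.001)
hsv=cv2.cvtColor(im,cv2.COLOR_RGB2HSV)
H=np.array([.5176,.1903])
o=cv2.cvtColor(w['color'],cv2.COLOR_RGB2GRAY)
for n,P in(('inner plate edge+x',[.054,.0]),('inner plate -x',[-.055,.03]),('pin',[-.076,0])):
    P=CASE+down(CA)[:2,:2]@(np.array(P)*[1,-1]); 
    for c,nm in((w,'w'),(t,'s')):
        u,v=proj(c,[*P,.055 if n!='pin' else .085])[0].round().astype(int)
        print(n,nm,(u,v),c['color'][v,u] if 0<=v<420 and 0<=u<560 else None)
E
```

```text
down t 40.09 p [0.5871 0.2213 0.0505] F [ 0.64  0.52 -0.36] M [ 0.04  0.07 -0.01] op 0.65 g 0.0
grip t 40.44 p [0.5875 0.2215 0.0511] F [0.1  0.71 3.67] M [-0.08  0.04 -0.04] op 0.334 g 51.4
1cm t 40.92 p [0.587  0.2213 0.0606] F [-0.96  0.92 -0.85] M [ 0.01  0.04 -0.01] op 0.337 g 50.9
up t 42.83 p [0.587  0.2213 0.1605] F [-0.49  0.06 -1.17] M [-0.   -0.01  0.03] op 0.337 g 50.8
inner plate edge+x w (np.int64(281), np.int64(128)) [30 27 29]
inner plate edge+x s (np.int64(386), np.int64(272)) [45 30 25]
inner plate -x w (np.int64(244), np.int64(266)) [101 101 103]
inner plate -x s (np.int64(386), np.int64(233)) [28 10  6]
pin w (np.int64(281), np.int64(308)) [55 53 54]
pin s (np.int64(371), np.int64(216)) [166 167 166]
```

The wrist carries 1.2 N (the outer lid alone), grip is firm at 51 N, and the inner plate and pin are still in place. Handing in.

```bash
python3 -c "
from h import *
st();print(arm.close_job())"
```

```text
t 42.92 p [0.587  0.2213 0.1605] F [-0.36 -0.43 -1.64] M [-0.03  0.    0.  ] op 0.339 g 50.8
the job is handed in; nothing more can be done
None
```

I handed the job in at 42.9 s: my last readings show the inner lid seated, the pin fully in, and the outer lid held about 11 cm above its nested position; no verdict was returned.

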